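Shut and cam-lock the pod storage box

ROBOT

A 6-joint arm with a two-finger parallel gripper is mounted at the origin on a cart in front of the work surface, level with it; the furniture and walls round the work are solid. World frame = base frame: x ahead of the robot, y to its left, z up, the work surface at z = 0. Lengths are in mm, angles in rad, forces in N, time in s.
With the tool pointing down it reaches from about 275 to 1000 mm from the base axis. Payload 8.4 kg.
Tool frame: the origin (TCP) lies midway between the tips of the shut fingers; the grasp point (between the pads) lies grip_depth behind it (grip_depth is the distance from the TCP to the grasp point, in mm); z points along the fingers, y is the line along which they close (so a half turn about z gives the same grasp; the last joint's range is limited). The gripper opens to 85 mm and grips with 20 to 120 N. Pads are 22 mm wide; open, the fingers measure 114 mm over their backs; the gripper's body (76 mm by 85 mm) begins 54 mm behind the grasp point. The pads swing forward as they close: fully open they stand 13 mm farther back than shut.
Start: joints at [1.18, 0.353, 1.633, -0, 1.155, -0.002], TCP at [236.923, 578.356, 231.281] pointing down, gripper open.
Joint ranges: [-2.63, 2.63], [-0.92, 2.1], [0.06, 2.66], [-1.3, 4.44], [0, 2.69], [-3.02, 3.02]. Speed limits (rad/s): [2.22, 2.22, 2.79, 3.14, 3.14, 3.14].

INTERFACE

Orientations are given as [roll, pitch, yaw] about the fixed x, y, z axes, in that order (R = Rz(yaw) Ry(pitch) Rx(roll)).
In Python, from rig import * gives the robot as it stands.
- The arm moves only by the shell command python3 -m creep 'ROWS' [FORCE]. ROWS is JSON, a list of rows, each an object of numbers: "x", "y", "z": the shift along the tool's x, y, z in mm; "rx", "ry", "rz": the turn, a rotation vector about the tool's x, y, z in rad; "hand": the finger opening in mm, from 0 to 85.4. A call has 1 to 20 rows; each row shifts and turns the commanded pose from where the row before left it, along the tool's axes as they then stand; what a row does not reach is not made up. A row lasts 1/8 s, in which the tool goes at most 62.5 mm and 10.7 degrees, less where a joint would pass 70% of its speed; a pose out of reach is approached as far as the arm can. A call with a gripper value outside its range is refused whole. The fingers move at their own pace and stop on an object; FORCE is the grip in N (left out, the last holds). Time passes only in rows, so rows that do not move let the fingers close. It gives the time, the measured TCP pose, the force, the opening and the grip force at its end, in the units of the state.
- sense(): the state, without advancing time (a new reading comes with each control period).
- grab_frame(name): name is "scene" or "top" or "wrist"; returns the picture (420x560x3 uint8, red, green, blue); there is no depth.
- get_calibration(name): a dict with "K" (3x3 intrinsics, pixels), "R" (3x3) and "t" (3): a world point X has camera coordinates R X + t. Camera axes: x right, y down, z forward; pixel columns grow to the right and rows downward; lengths in mm; the calibration is good to about 2 mm. A picture is of the moment at which its call begins: read the wrist's pose just before it. get_calibration takes no time and is no camera call; for the wrist camera it gives the pose at the moment of the call.
- sign_off(): hands the job in; it is judged then, once.
The state is a dict: "clock": time; "qpos": joint angles; "qvel": joint speeds; "joint_efforts": joint torques, N m; "eef_pos": TCP position; "tcp_rot": TCP orientation; "contact_force": force on the tool from outside, world axes, zero at the start; "wrist_torque": the same for the moment, N m; "opening": opening from 0.0 (shut) to 1.0 (fully open); "grasp_force": force on a finger pad.
Only numpy, scipy, OpenCV 4.12 (cv2) and the standard library are available. Lean on these libraries where they do the work, as an engineer would, in place of code of your own. Each camera call takes 0.05 s, during which the arm holds its last target. There are 200 camera calls.

TASK

Close the blue storage box: push its wooden lid down until it rests on the rubber seal, then swing the black latch lever on the lid a quarter turn clockwise (seen from above), from pointing out over the front to lying along the front edge, as far as it goes, so that its cam draws the lid tight onto the box. Leave the box shut and latched, and do not shift or knock over the honey jar, the green carton or the striped cup.

Things in the scene. Friction and masses are not known exactly. Their poses are not given: they have to be found in the camera images.
- storage_box: blue open box with coffee pods packed inside, 150 (x) x 210 (y) x 90 (z) mm, fixed. Origin: centre of its underside. x points to the hinged back, -x is the front (towards the robot), y left, z up. A black rubber seal strip along the top of the front wall stands 9 mm above the closed lid's underside, is springy (1.5 N a mm), and carries the lid until the latch draws it down
- lid (a joint): angle of the light wooden lid (rad): 0 = drawn tight, about 0.035 to 0.06 = resting loose on the seal, grows as it opens; starts ajar at 0.5 to 0.85. The lid is 154 x 214 x 12 mm, hinged along the box's top back edge. Friction hinge: it stays where it is left and about 3 N down at the front edge moves it
- lid_hinge (a point): point on the lid's hinge axis, mid-width, on the lid's underside; the axis runs along the box's y and stands 91 mm above the worktop, 75 mm behind the box's centre
- lid_front (a point): point on top of the lid, mid-width, 150 mm from the hinge axis and 4 mm behind the lid's front edge, 12 mm above the lid's underside; its frame is the lid's (x to the hinge, z up out of the top face)
- latch (a joint): angle of the latch lever on the lid (rad): 0 = unlocked, points straight out over the front edge (box -x); 1.57 = end stop, locked, lies parallel to the front edge pointing to the box's left (+y), so it turns clockwise seen from above. Starts at 0 to 0.2. It is stiff (about 1 to 6 N at the tip) and stays where it is left
- latch_pivot (a point): top of the latch hub (radius 16 mm) on its axis, 26 mm above the lid's top face, 40 mm behind lid_front. A cam tongue under the lid rides beneath a keeper on the front wall: it catches at 0.5 to 0.75 rad and has drawn the lid to 0 by about 1.2 rad, but only if the lid already rests on the seal; turned earlier it blocks the lid from closing
- latch_tip (a point): top of the lever near its end, 100 mm from the axis, 26 mm above the lid's top face. The lever is a black bar 18 mm wide, its underside 10 mm and its top 26 mm above the lid's top face, and it sticks out 56 mm or so past the lid's front edge when unlocked
- honey_jar: honey jar with a red cap, 61 mm across, 85 mm high, standing loose to the right of the box; origin at the centre of its underside
- green_carton: small green and white carton, 41 x 53 x 114 mm, standing loose to the left of the box; origin at the centre of its underside
- striped_cup: small white espresso cup with coloured stripes, 60 mm across without its handle, 49 mm high, standing loose in front of and to the left of the box; origin at the underside

How it is judged:
By the outcome, as a careful person would: the job done as asked, in the order asked, and still so for the second after the job is handed in, with the robot touching nothing.
It also fails if it takes over 42 s, if anything falls off the work surface, if the arm or the gripper's body presses on something with over 40 N, if the wrist force passes 120 N, or if a joint passes its speed limit or range.

## Working session

There is one attempt and no reset: what is moved stays moved. The work goes in short steps, Python scripts to look and compute and a shell command to move; the robot and the scene stay as the last step left them, time stands still between calls to the robot, and variables do not carry over. Pictures are saved under pics/ and viewed, at most 10 in all, crops included, and the job is handed in when it is done.

```bash
mkdir -p pics
python3 - <<'E'
from rig import *
import cv2
for n in("scene","top"):
    c=get_calibration(n);print(n,c["K"],c["R"],c["t"])
    im=grab_frame(n);cv2.imwrite(f"pics/{n}0.png",cv2.resize(im[:,:,::-1],(800,600),interpolation=cv2.INTER_CUBIC))
s=sense();print(s)
E
```

```text
scene [[547.06093893   0.         282.34812718]
 [  0.         547.06093893 215.2599903 ]
 [  0.           0.           1.        ]] [[ 0.43376258 -0.9009202  -0.01388557]
 [-0.48989253 -0.22287671 -0.84281153]
 [ 0.75621117  0.37238255 -0.53802966]] [-180.59529626  350.158312   1269.53063169]
top [[454.33679124   0.         282.41736435]
 [  0.         454.33679124 214.19915205]
 [  0.           0.           1.        ]] [[ 0.01400204 -0.99973318  0.01837175]
 [-0.99877997 -0.01485413 -0.04709485]
 [ 0.04735518 -0.01768991 -0.99872146]] [  36.05698062  520.76529694 1337.94250255]
{'clock': 0.1, 'qpos': array([ 1.17962405e+00,  3.53565014e-01,  1.63408899e+00,  1.71156421e-05,
        1.15518088e+00, -2.36615847e-03]), 'qvel': array([ 1.77743180e-05, -2.42081223e-03, -1.87883502e-03, -1.92496061e-03,
        8.72702031e-05, -1.04748546e-03]), 'joint_efforts': array([ 1.07047916e-03, -6.06354976e+01, -3.42817104e+01,  2.29544585e-04,
        3.84654137e-03,  3.44567707e-05]), 'eef_pos': array([236.73612154, 577.95709875, 230.63290611]), 'tcp_rot': array([-3.14035046e+00, -1.85892404e-05,  2.75277961e+00]), 'contact_force': array([-0.44806558,  0.22141768, -0.01043563]), 'wrist_torque': array([ 0.00132553, -0.00682327, -0.03194004]), 'grasp_force': 0.0, 'opening': 0.9990384753799513}
```

View pics/scene0.png

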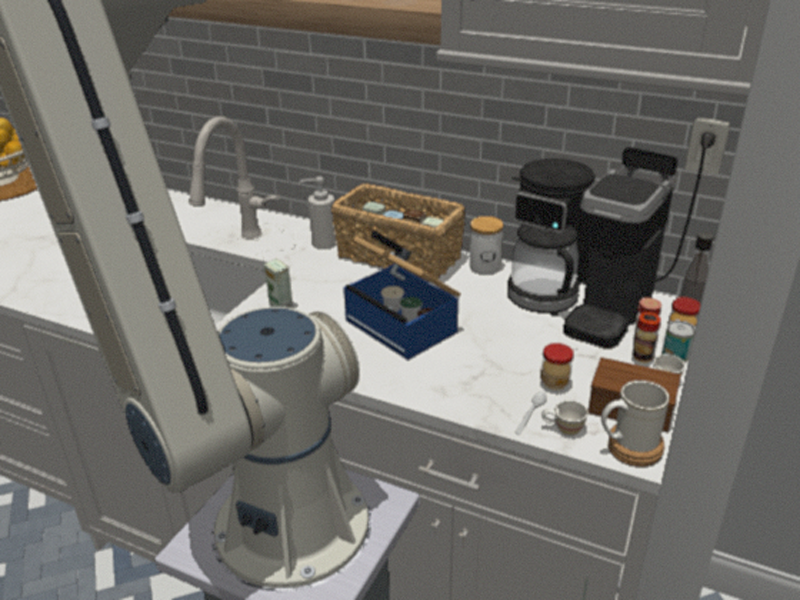

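View pics/top0.png

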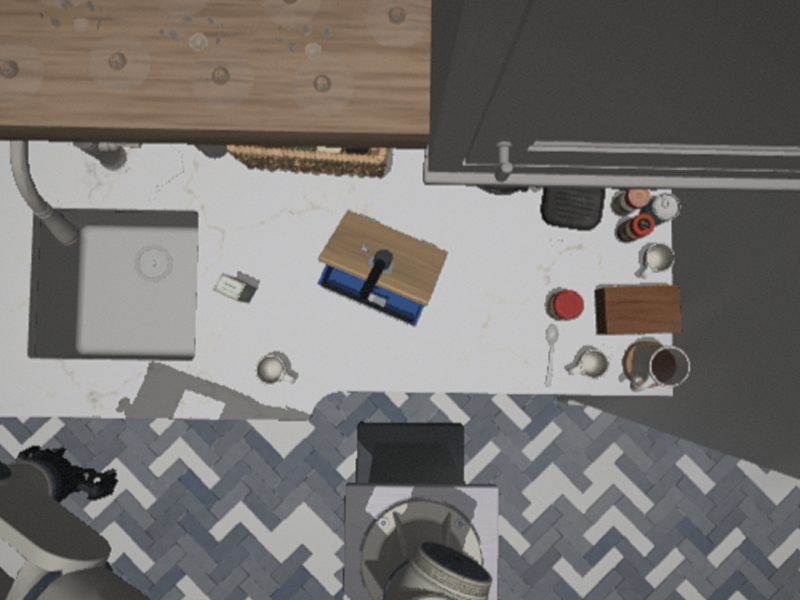

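The scene view shows the blue box at about (400,310), its lid ajar and the lever up at (395,245). The top view shows the lid at (385,255), lever from hub (381,260) to tip (367,297), carton at (233,287), cup at (271,368) and jar at (567,305). I'll enlarge the box in both views.

Run:
```python
import cv2,numpy as np
a=cv2.imread("pics/scene0.png");b=cv2.imread("pics/top0.png")
A=cv2.resize(a[220:370,330:480],(600,600),interpolation=cv2.INTER_CUBIC)
B=cv2.resize(b[200:350,310:460],(600,600),interpolation=cv2.INTER_CUBIC)
cv2.imwrite("pics/cA.png",A);cv2.imwrite("pics/cB.png",B)
```

```text
(no output)
```

View pics/cA.png

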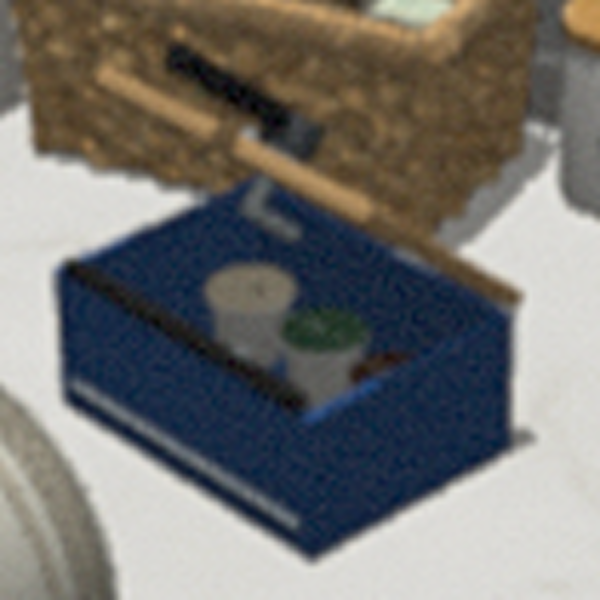

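View pics/cB.png

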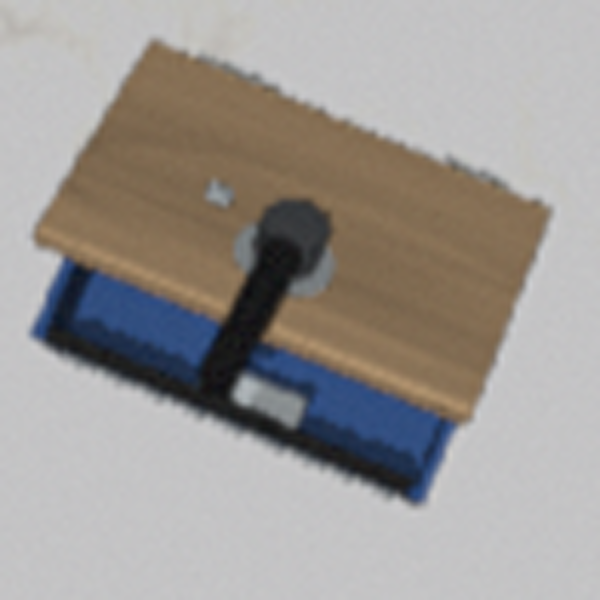

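Box corners are clear. Scene crop: bottom front-right (312,560), bottom front-left (65,402), lever end (175,55), hub (305,130). Top crop: lid corners (40,240), (468,418), (550,208), (155,42), hub (297,228), lever end (215,390). I'll fit the pose jointly.

```bash
cat > h.py <<'E'
from rig import *
import numpy as np
from scipy.spatial.transform import Rotation as Ro
def proj(n,X):
    c=get_calibration(n);p=c["K"]@(c["R"]@X+c["t"]);return p[:2]/p[2]
def box(p,v): return Ro.from_euler('z',p[2]).apply(v)+[p[0],p[1],0]
def lid(p,v): # lid frame origin at hinge underside, x to hinge(+x), so front = -x
    a=p[3]; w=Ro.from_euler('y',a).apply(v); return box(p,w+np.array([75,0,91]))
def lever(p,r,z,off=0):
    l=p[4]; d=np.array([-np.cos(l),np.sin(l),0]); return lid(p,np.array([-110,0,12+z])+r*d)
def onz(n,px,z):
    c=get_calibration(n);d=c["R"].T@np.linalg.solve(c["K"],[*px,1]);o=-c["R"].T@c["t"];return o+d*(z-o[2])/d[2]
E
python3 - <<'E'
from h import *
from scipy.optimize import least_squares
f=lambda u,o:(np.array(u)/4+o)*.7
A=lambda *u:f(u,(330,220)); B=lambda *u:f(u,(310,200))
obs=[("scene",A(312,560),box,[-75,-105,0]),("scene",A(65,402),box,[-75,105,0]),("scene",A(512,448),box,[75,-105,0]),
("top",B(40,240),lid,[-154,107,6]),("top",B(468,418),lid,[-154,-107,6]),("top",B(550,208),lid,[0,-107,12]),("top",B(155,42),lid,[0,107,12]),
("scene",A(100,70),lid,[-154,107,6]),("top",B(297,228),lambda p,v:lever(p,0,26),0),("top",B(215,390),lambda p,v:lever(p,106,18),0),("scene",A(175,55),lambda p,v:lever(p,106,18),0)]
fun=lambda p:np.concatenate([proj(n,F(p,np.array(v)))-px for n,px,F,v in obs])
r=least_squares(fun,[550,0,-.4,.7,.1],loss='soft_l1')
print(r.x,np.round(fun(r.x).reshape(-1,2),1).tolist())
p=r.x;np.save("p.npy",p)
g=lambda u,v:np.array([u,v])*.7
print("carton top",onz("top",g(230,285),114),"cup",onz("top",g(271,367),49),"jar",onz("top",g(568,305),85))
q=p.copy()
for l,a in((p[3],p[4]),(.045,p[4]),(.0,1.57)):
    q[3]=l;q[4]=a;print(l,"front",lid(q,np.array([-150,0,12])),"tip",lever(q,100,26),"piv",lever(q,0,26))
print([get_calibration("wrist")[k] for k in "Rt"])
E
```

```text
Traceback (most recent call last):
  File "h.py", line 5, in proj
    c=get_calibration(n);p=c["K"]@(c["R"]@X+c["t"]);return p[:2]/p[2]
ValueError: time passes only in moves, steps and waits
```

```bash
sed -i 's/^def proj/import functools\nget_calibration=functools.cache(get_calibration)\ndef proj/' h.py
cat > fit.py <<'E'
from h import *
from scipy.optimize import least_squares
f=lambda u,o:(np.array(u)/4+o)*.7
A=lambda *u:f(u,(330,220)); B=lambda *u:f(u,(310,200))
obs=[("scene",A(312,560),box,[-75,-105,0]),("scene",A(65,402),box,[-75,105,0]),("scene",A(512,448),box,[75,-105,0]),
("top",B(40,240),lid,[-154,107,6]),("top",B(468,418),lid,[-154,-107,6]),("top",B(550,208),lid,[0,-107,12]),("top",B(155,42),lid,[0,107,12]),
("scene",A(100,70),lid,[-154,107,6]),("top",B(297,228),lambda p,v:lever(p,0,26),0),("top",B(215,390),lambda p,v:lever(p,106,18),0),("scene",A(175,55),lambda p,v:lever(p,106,18),0)]
fun=lambda p:np.concatenate([proj(n,F(p,np.array(v)))-px for n,px,F,v in obs])
r=least_squares(fun,[550,0,-.4,.7,.1],loss='soft_l1')
print(r.x,np.round(fun(r.x).reshape(-1,2),1).tolist())
p=r.x;np.save("p.npy",p)
g=lambda u,v:np.array([u,v])*.7
print("carton top",onz("top",g(230,285),114),"cup",onz("top",g(271,367),49),"jar",onz("top",g(568,305),85))
q=p.copy()
for l,a in((p[3],p[4]),(.045,p[4]),(.0,1.57)):
    q[3]=l;q[4]=a;print(l,"front",lid(q,np.array([-150,0,12])),"tip",lever(q,100,26),"piv",lever(q,0,26))
E
python3 fit.py
```

```text
[ 5.86600294e+02  8.79870245e+01 -3.84467645e-01  7.16083985e-01
  1.32650362e-02] [[-0.0, 0.7], [-0.7, 0.2], [0.1, 0.8], [-1.2, -0.1], [0.7, 1.1], [1.0, -0.1], [-0.5, -0.8], [-1.1, 0.2], [0.4, -1.0], [0.4, -0.7], [-0.3, 0.3]]
carton top [550.67955959 378.27007466 114.        ] cup [391.97781266 308.25286413  49.        ] jar [ 523.53919631 -280.33939669   85.        ]
0.7160839845491213 front [558.53070305  99.34404805 198.51791654] tip [532.89709277 111.14639273 257.51220879] piv [602.3245179   81.62496602 191.87442999]
0.045 front [517.71660096 115.8575312  109.73557416] tip [463.74289342 139.12634687 138.40794667] piv [555.84321508 100.43141211 133.90986104]
0.0 front [517.07542675 116.11695181 103.        ] tip [591.58809456 193.84398521 129.        ] piv [554.15535603 101.11432391 129.        ]
```

Fit residual is about 1 px. The tool axes happen to line up with the box (tool x = box −x, tool y = box +y, z down). Next: shut the hand and go over the lid's right half.

```bash
cat > st.py <<'E'
from h import *
s=sense();p=np.load("p.npy");b=Ro.from_euler('z',-p[2]).apply(s["eef_pos"]-[p[0],p[1],0]);f=Ro.from_euler('z',-p[2]).apply(s["contact_force"])
print("t",round(s["clock"],2),"box",b.round(1),"F",f.round(1),"rot",s["tcp_rot"].round(3),"op",round(s["opening"],3),"q",s["qpos"].round(2))
E
python3 -m creep '[{"z":-20,"hand":0},{"x":-35,"y":-29,"z":-20},{"x":-35,"y":-29,"z":-20},{"x":-35,"y":-29},{"x":-35,"y":-29},{"x":-35,"y":-29},{"x":-35,"y":-29},{"x":-35,"y":-29},{"x":-35,"y":-29},{"x":-35,"y":-29},{"x":-35,"y":-29},{"x":-35,"y":-29},{"x":-35,"y":-29},{"x":-35,"y":-29},{"x":-30,"y":-21},{}]' 30; python3 st.py; python3 -c "
import rig;print([ (k,v) for k,v in vars(rig).items() if 'grip' in k.lower()])"
```

```text
t 0.1 box [-508.1  323.   230.6] F [-0.5  0.  -0. ] rot [-3.14  -0.     2.753] op 0.999 q [ 1.18  0.35  1.63  0.    1.16 -0.  ]
[('grip_depth', 18.700000000000003)]schema error: expected keys x, y, z, rx, ry, rz, hand
```

```bash
python3 -m creep '[{"x":0,"y":0,"z":-20,"rx":0,"ry":0,"rz":0,"hand":0},{"x":-35,"y":-29,"z":-20,"rx":0,"ry":0,"rz":0,"hand":0},{"x":-35,"y":-29,"z":-20,"rx":0,"ry":0,"rz":0,"hand":0},{"x":-35,"y":-29,"z":0,"rx":0,"ry":0,"rz":0,"hand":0},{"x":-35,"y":-29,"z":0,"rx":0,"ry":0,"rz":0,"hand":0},{"x":-35,"y":-29,"z":0,"rx":0,"ry":0,"rz":0,"hand":0},{"x":-35,"y":-29,"z":0,"rx":0,"ry":0,"rz":0,"hand":0},{"x":-35,"y":-29,"z":0,"rx":0,"ry":0,"rz":0,"hand":0},{"x":-35,"y":-29,"z":0,"rx":0,"ry":0,"rz":0,"hand":0},{"x":-35,"y":-29,"z":0,"rx":0,"ry":0,"rz":0,"hand":0},{"x":-35,"y":-29,"z":0,"rx":0,"ry":0,"rz":0,"hand":0},{"x":-35,"y":-29,"z":0,"rx":0,"ry":0,"rz":0,"hand":0},{"x":-35,"y":-29,"z":0,"rx":0,"ry":0,"rz":0,"hand":0},{"x":-35,"y":-29,"z":0,"rx":0,"ry":0,"rz":0,"hand":0},{"x":-30,"y":-21,"z":0,"rx":0,"ry":0,"rz":0,"hand":0},{"x":0,"y":0,"z":0,"rx":0,"ry":0,"rz":0,"hand":0}]' 30; python3 st.py
```

```text
clock: 2.1
eef_pos: [535.6, 24.4, 290.8]
tcp_rot: [-3.141, -0.0, 2.75]
contact_force: [-0.1, -0.1, -0.2]
opening: -0.002
grasp_force: 0.0
t 2.1 box [-23.5 -78.1 290.8] F [-0.1 -0.1 -0.2] rot [-3.141 -0.     2.75 ] op -0.002 q [ 0.04  0.16  1.75 -0.    1.23 -1.14]
```

```bash
python3 -m creep '[{"x":0,"y":0,"z":30,"rx":0,"ry":0,"rz":0,"hand":0},{"x":0,"y":0,"z":30,"rx":0,"ry":0,"rz":0,"hand":0},{"x":0,"y":0,"z":25,"rx":0,"ry":0,"rz":0,"hand":0},{"x":3,"y":0,"z":10,"rx":0,"ry":0,"rz":0,"hand":0},{"x":7,"y":0,"z":10,"rx":0,"ry":0,"rz":0,"hand":0},{"x":8,"y":0,"z":10,"rx":0,"ry":0,"rz":0,"hand":0},{"x":6,"y":0,"z":10,"rx":0,"ry":0,"rz":0,"hand":0}]'; python3 st.py
```

```text
clock: 2.98
eef_pos: [512.5, 35.7, 166.2]
tcp_rot: [3.141, 0.001, 2.753]
contact_force: [0.5, 0.7, 0.9]
opening: -0.001
grasp_force: 0.5
t 2.98 box [-49.  -76.3 166.2] F [0.2 0.8 0.9] rot [3.141e+00 1.000e-03 2.753e+00] op -0.001 q [ 0.07  0.26  1.93  0.    0.95 -1.12]
```

```bash
python3 -m creep '[{"x":5,"y":0,"z":10,"rx":0,"ry":0,"rz":0,"hand":0},{"x":4,"y":0,"z":10,"rx":0,"ry":0,"rz":0,"hand":0},{"x":3,"y":0,"z":10,"rx":0,"ry":0,"rz":0,"hand":0},{"x":2,"y":0,"z":10,"rx":0,"ry":0,"rz":0,"hand":0},{"x":1,"y":0,"z":8,"rx":0,"ry":0,"rz":0,"hand":0}]'; python3 st.py
```

```text
clock: 3.6
eef_pos: [498.5, 41.0, 117.5]
tcp_rot: [-3.141, -0.0, 2.753]
contact_force: [-0.3, 0.6, 1.4]
opening: 0.001
grasp_force: 0.4
t 3.6 box [-64.  -76.6 117.5] F [-0.5  0.4  1.4] rot [-3.141 -0.     2.753] op 0.001 q [ 0.08  0.31  2.   -0.    0.84 -1.1 ]
```

```bash
python3 -m creep '[{"x":0,"y":0,"z":4,"rx":0,"ry":0,"rz":0,"hand":0},{"x":0,"y":0,"z":4,"rx":0,"ry":0,"rz":0,"hand":0},{"x":0,"y":0,"z":2,"rx":0,"ry":0,"rz":0,"hand":0},{"x":0,"y":0,"z":0,"rx":0,"ry":0,"rz":0,"hand":0}]'; python3 st.py
python3 - <<'E'
from rig import *
import cv2,numpy as np
a=grab_frame("scene");b=grab_frame("top")
c=lambda i,x,y:cv2.resize(i[y:y+112,x:x+112,::-1],(400,400),interpolation=cv2.INTER_CUBIC)
cv2.imwrite("pics/s1.png",np.hstack([c(a,225,145),c(b,215,135)]))
E
```

```text
clock: 4.1
eef_pos: [498.8, 41.0, 108.3]
tcp_rot: [3.142, 0.0, 2.753]
contact_force: [-1.2, 0.7, -0.1]
opening: -0.004
grasp_force: 0.5
t 4.1 box [-63.8 -76.5 108.3] F [-1.4  0.2 -0.1] rot [3.142 0.    2.753] op -0.004 q [ 0.08  0.32  2.    0.    0.82 -1.1 ]
```

View pics/s1.png

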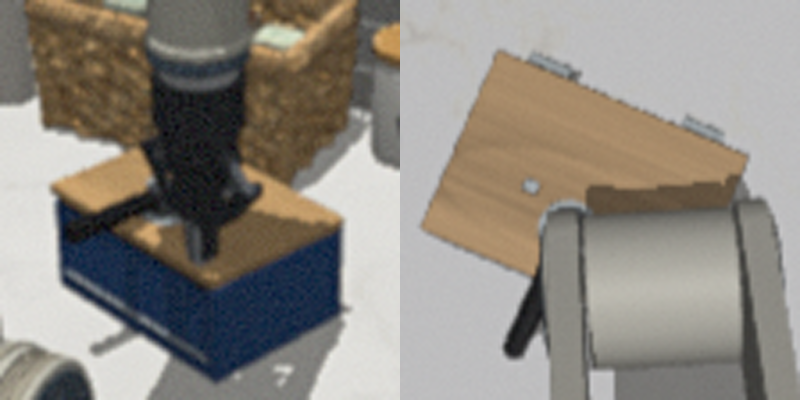

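The picture shows the lid down nearly flat, the lever still pointing out over the front, and the finger on the lid's right. I'll press a little further until the seal pushes back.

```bash
python3 -m creep '[{"x":0,"y":0,"z":2,"rx":0,"ry":0,"rz":0,"hand":0},{"x":0,"y":0,"z":1,"rx":0,"ry":0,"rz":0,"hand":0},{"x":0,"y":0,"z":0,"rx":0,"ry":0,"rz":0,"hand":0}]'; python3 st.py; python3 -m creep '[{"x":0,"y":0,"z":2,"rx":0,"ry":0,"rz":0,"hand":0},{"x":0,"y":0,"z":0,"rx":0,"ry":0,"rz":0,"hand":0}]'; python3 st.py
```

```text
clock: 4.58
eef_pos: [498.7, 41.1, 105.7]
tcp_rot: [3.141, -0.0, 2.753]
contact_force: [-3.1, 2.0, 7.8]
opening: 0.003
grasp_force: 3.5
t 4.58 box [-63.8 -76.4 105.7] F [-3.6  0.7  7.8] rot [ 3.141 -0.     2.753] op 0.003 q [ 0.08  0.33  2.    0.    0.81 -1.1 ]
clock: 4.82
eef_pos: [498.6, 41.1, 103.7]
tcp_rot: [3.142, -0.0, 2.753]
contact_force: [-4.0, 0.6, 8.8]
opening: 0.003
grasp_force: 4.4
t 4.83 box [-64.  -76.5 103.7] F [-3.9 -0.9  8.8] rot [ 3.142 -0.     2.753] op 0.003 q [ 0.08  0.33  2.01  0.    0.81 -1.1 ]
```

```bash
python3 -m creep '[{"x":0,"y":0,"z":-20,"rx":0,"ry":0,"rz":0,"hand":0},{"x":18,"y":12,"z":0,"rx":0,"ry":0,"rz":0,"hand":0},{"x":18,"y":12,"z":0,"rx":0,"ry":0,"rz":0,"hand":0},{"x":17,"y":12,"z":4,"rx":0,"ry":0,"rz":0,"hand":0},{"x":0,"y":5,"z":4,"rx":0,"ry":0,"rz":0,"hand":0},{"x":0,"y":5,"z":0,"rx":0,"ry":0,"rz":0,"hand":0},{"x":0,"y":0,"z":0,"rx":0,"ry":0,"rz":0,"hand":0}]'; python3 st.py
python3 - <<'E'
from rig import *
import cv2,numpy as np
a=grab_frame("scene");b=grab_frame("top")
c=lambda i,x,y:cv2.resize(i[y:y+112,x:x+112,::-1],(400,400),interpolation=cv2.INTER_CUBIC)
cv2.imwrite("pics/s2.png",np.hstack([c(a,225,145),c(b,215,135)]))
E
```

```text
clock: 5.7
eef_pos: [468.0, 103.6, 115.3]
tcp_rot: [3.141, 0.001, 2.753]
contact_force: [0.2, 0.1, -0.4]
opening: -0.005
grasp_force: 0.0
t 5.7 box [-115.8  -30.   115.3] F [ 0.1  0.2 -0.4] rot [3.141e+00 1.000e-03 2.753e+00] op -0.005 q [ 0.21  0.28  2.04 -0.    0.82 -0.97]
```

View pics/s2.png

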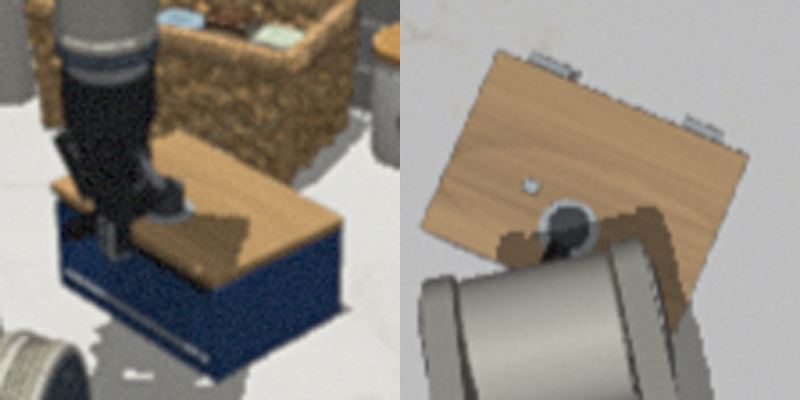

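The lid is resting on the seal and the finger is just right of the lever. Now the sweep, first half.

```bash
python3 -m creep '[{"x":0,"y":6,"z":0,"rx":0,"ry":0,"rz":0,"hand":0},{"x":2,"y":8.3,"z":0,"rx":0,"ry":0,"rz":0.1,"hand":0},{"x":2,"y":8.3,"z":0,"rx":0,"ry":0,"rz":0.1,"hand":0},{"x":2,"y":8.3,"z":0,"rx":0,"ry":0,"rz":0.1,"hand":0},{"x":2,"y":8.3,"z":0,"rx":0,"ry":0,"rz":0.1,"hand":0}]'; python3 st.py;  python3 -m creep '[{"x":2,"y":8.3,"z":0,"rx":0,"ry":0,"rz":0.1,"hand":0},{"x":2,"y":8.3,"z":0,"rx":0,"ry":0,"rz":0.1,"hand":0},{"x":2,"y":8.3,"z":0,"rx":0,"ry":0,"rz":0.1,"hand":0},{"x":2,"y":8.3,"z":0,"rx":0,"ry":0,"rz":0.1,"hand":0}]'; python3 st.py
```

```text
clock: 6.42
eef_pos: [479.4, 141.8, 115.2]
tcp_rot: [-3.141, -0.0, 2.349]
contact_force: [-1.1, -1.4, 0.3]
opening: -0.002
grasp_force: 0.4
t 6.42 box [-119.5    9.7  115.2] F [-0.5 -1.8  0.3] rot [-3.141 -0.     2.349] op -0.002 q [ 0.28  0.31  2.    0.    0.83 -0.49]
clock: 6.92
eef_pos: [500.4, 167.5, 114.8]
tcp_rot: [-3.139, -0.0, 1.949]
contact_force: [-5.7, -0.6, -4.4]
opening: -0.002
grasp_force: 2.6
t 6.92 box [-109.7   41.4  114.8] F [-5.1 -2.7 -4.4] rot [-3.139 -0.     1.949] op -0.002 q [ 0.32  0.35  1.94  0.    0.85 -0.06]
```

```bash
python3 -m creep '[{"x":2,"y":8.3,"z":0,"rx":0,"ry":0,"rz":0.1,"hand":0},{"x":2,"y":8.3,"z":0,"rx":0,"ry":0,"rz":0.1,"hand":0},{"x":2,"y":8.3,"z":0,"rx":0,"ry":0,"rz":0.1,"hand":0},{"x":2,"y":8.3,"z":0,"rx":0,"ry":0,"rz":0.1,"hand":0}]'; python3 st.py;  python3 -m creep '[{"x":2,"y":8.3,"z":0,"rx":0,"ry":0,"rz":0.1,"hand":0},{"x":2,"y":8.3,"z":0,"rx":0,"ry":0,"rz":0.1,"hand":0},{"x":1.4,"y":6,"z":0,"rx":0,"ry":0,"rz":0.07,"hand":0}]'; python3 st.py
```

```text
clock: 7.42
eef_pos: [530.5, 182.9, 114.5]
tcp_rot: [-3.138, 0.001, 1.549]
contact_force: [-2.5, 0.4, -1.8]
opening: 0.0
grasp_force: 1.7
t 7.42 box [-87.6  66.9 114.5] F [-2.5 -0.6 -1.8] rot [-3.138e+00  1.000e-03  1.549e+00] op 0.0 q [0.33 0.4  1.87 0.   0.88 0.35]
clock: 7.8
eef_pos: [554.4, 186.1, 114.8]
tcp_rot: [-3.14, 0.0, 1.28]
contact_force: [-1.4, 2.7, -0.6]
opening: 0.001
grasp_force: 1.1
t 7.8 box [-66.6  78.9 114.8] F [-2.3  2.  -0.6] rot [-3.14  0.    1.28] op 0.001 q [0.32 0.43 1.82 0.   0.9  0.61]
```

```bash
python3 -m creep '[{"x":1,"y":4,"z":0,"rx":0,"ry":0,"rz":0.05,"hand":0},{"x":1,"y":4,"z":0,"rx":0,"ry":0,"rz":0.05,"hand":0},{"x":0,"y":0,"z":0,"rx":0,"ry":0,"rz":0,"hand":0}]'; python3 st.py;  python3 -m creep '[{"x":0,"y":2,"z":0,"rx":0,"ry":0,"rz":0,"hand":0},{"x":0,"y":0,"z":0,"rx":0,"ry":0,"rz":0,"hand":0}]'; python3 st.py;python3 -m creep '[{"x":0,"y":2,"z":0,"rx":0,"ry":0,"rz":0,"hand":0},{"x":0,"y":0,"z":0,"rx":0,"ry":0,"rz":0,"hand":0}]'; python3 st.py
```

```text
clock: 8.18
eef_pos: [563.1, 185.3, 115.1]
tcp_rot: [-3.142, 0.0, 1.183]
contact_force: [-0.3, 0.3, -0.6]
opening: -0.001
grasp_force: 0.0
t 8.18 box [-58.3  81.4 115.1] F [-0.3  0.1 -0.6] rot [-3.142  0.     1.183] op -0.001 q [0.32 0.44 1.8  0.   0.91 0.7 ]
clock: 8.43
eef_pos: [564.8, 184.4, 115.3]
tcp_rot: [-3.142, 0.0, 1.183]
contact_force: [0.2, 0.8, -0.8]
opening: 0.002
grasp_force: 0.5
t 8.43 box [-56.4  81.2 115.3] F [-0.1  0.8 -0.8] rot [-3.142  0.     1.183] op 0.002 q [0.31 0.44 1.8  0.   0.91 0.7 ]
clock: 8.68
eef_pos: [566.5, 183.8, 115.3]
tcp_rot: [-3.141, -0.0, 1.183]
contact_force: [-2.3, 2.7, 1.1]
opening: 0.002
grasp_force: 1.4
t 8.68 box [-54.6  81.3 115.3] F [-3.2  1.7  1.1] rot [-3.141 -0.     1.183] op 0.002 q [0.31 0.44 1.79 0.   0.91 0.7 ]
```

```bash
for i in 1; do python3 -m creep '[{"x":0,"y":2,"z":0,"rx":0,"ry":0,"rz":0,"hand":0},{"x":0,"y":0,"z":0,"rx":0,"ry":0,"rz":0,"hand":0}]'; python3 st.py; python3 -m creep '[{"x":0,"y":2,"z":0,"rx":0,"ry":0,"rz":0,"hand":0},{"x":0,"y":0,"z":0,"rx":0,"ry":0,"rz":0,"hand":0}]'; python3 st.py; done | grep box
```

```text
t 8.93 box [-54.   81.3 115.1] F [-9.3  3.8  2.3] rot [-3.139  0.     1.182] op -0.001 q [0.31 0.44 1.79 0.   0.91 0.7 ]
t 9.18 box [-53.4  81.3 114.9] F [-14.7   5.    6.4] rot [-3.136e+00  1.000e-03  1.182e+00] op -0.002 q [0.31 0.44 1.79 0.   0.91 0.69]
```

The lever is hard against its stop: force climbs to 15 N with no motion. Backing off and lifting clear for a look.

```bash
python3 -m creep '[{"x":0,"y":-10,"z":0,"rx":0,"ry":0,"rz":0,"hand":0},{"x":0,"y":-20,"z":0,"rx":0,"ry":0,"rz":0,"hand":0},{"x":0,"y":-20,"z":-20,"rx":0,"ry":0,"rz":0,"hand":0},{"x":0,"y":-20,"z":-30,"rx":0,"ry":0,"rz":0,"hand":0},{"x":0,"y":-20,"z":-40,"rx":0,"ry":0,"rz":0,"hand":0},{"x":0,"y":-30,"z":-40,"rx":0,"ry":0,"rz":0,"hand":0},{"x":30,"y":-30,"z":-30,"rx":0,"ry":0,"rz":0,"hand":0},{"x":40,"y":0,"z":0,"rx":0,"ry":0,"rz":0,"hand":0},{"x":40,"y":0,"z":0,"rx":0,"ry":0,"rz":0,"hand":0},{"x":40,"y":0,"z":0,"rx":0,"ry":0,"rz":0,"hand":0},{"x":40,"y":0,"z":0,"rx":0,"ry":0,"rz":0,"hand":0},{"x":40,"y":0,"z":0,"rx":0,"ry":0,"rz":0,"hand":0},{"x":0,"y":0,"z":0,"rx":0,"ry":0,"rz":0,"hand":0}]'; python3 st.py
python3 - <<'E'
from rig import *
import cv2,numpy as np
a=grab_frame("scene");b=grab_frame("top")
c=lambda i,x,y:cv2.resize(i[y:y+112,x:x+112,::-1],(400,400),interpolation=cv2.INTER_CUBIC)
d=cv2.resize(b[90:300,100:500,::-1],(800,420))[:200*2]
cv2.imwrite("pics/s3.png",np.hstack([c(a,225,145),c(b,215,135)]));cv2.imwrite("pics/s4.png",d)
E
```

```text
clock: 10.8
eef_pos: [518.3, 453.7, 274.5]
tcp_rot: [3.141, -0.0, 1.184]
contact_force: [-0.3, 0.2, 0.1]
opening: -0.003
grasp_force: 0.0
t 10.8 box [-200.5  313.4  274.5] F [-0.4  0.1  0.1] rot [ 3.141 -0.     1.184] op -0.003 q [ 0.72  0.42  1.44 -0.    1.28  1.1 ]
```

View pics/s3.png

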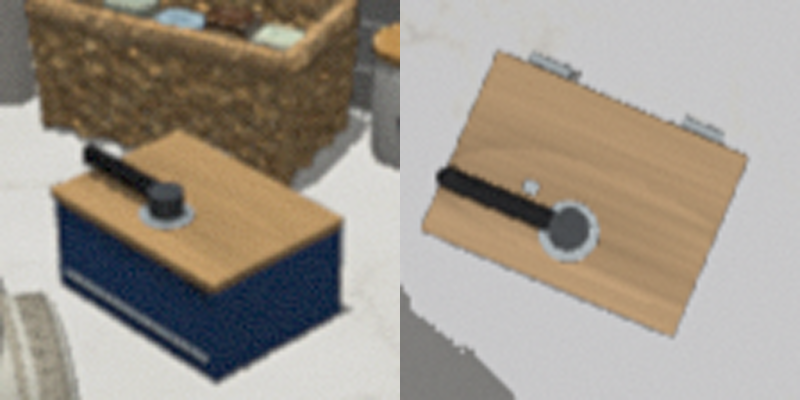

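View pics/s4.png

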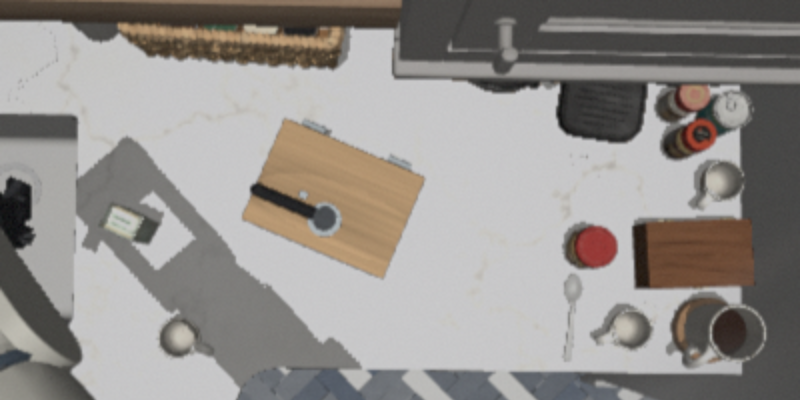

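The lid lies flush. The lever (570,230)→(443,178) runs parallel to the front edge (22.3° against 22.8°). The carton, cup and jar are where they were.

```bash
python3 -c "
from rig import *
print(sign_off())"
```

```text
the job is handed in; nothing more can be done
None
```

The box is shut and latched: the lid sits flush, the lever is against its end stop along the front edge, the jar, carton and cup look unmoved in the last picture, and I handed it in at about 11 s.

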